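# Dip the reservoir with the gauge rod

### The arm

A 6-joint arm with a two-finger parallel gripper is mounted at the origin on the work surface. World frame = base frame: x ahead of the robot, y to its left, z up, the work surface at z = 0. Lengths are in m, angles in rad, forces in N, time in s.
With the tool pointing down it reaches from about 0.35 to 0.775 m from the base axis. Payload 7.3 kg.
Tool frame: the origin (TCP) lies on the centre line of the jaws, within the pads' length; the fingertips stand 11 mm ahead of it and the grasp point (between the pads) lies 8 mm behind it; y points along the fingers, z is the direction in which the jaws open and shut, and the axes are right-handed (so a half turn about y gives the same grasp; the last joint's range is limited). The gripper opens to 92 mm and grips with 3 to 60 N. Pads are 19 mm wide; open, the fingers measure 130 mm over their backs; the gripper's body (75 mm by 190 mm) begins 47 mm behind the grasp point.
Start: joints at [-1.388, 0.342, 1.524, -0, 1.275, -0.146], TCP at [0.17, -0.497, 0.238] pointing down, gripper open.
Joint ranges: [-2.53, 2.53], [-0.77, 2.02], [0.04, 2.7], [-1, 4.14], [0.28, 2.66], [-3.11, 3.11]. Speed limits (rad/s): [2.57, 2.57, 3.14, 3.14, 3.14, 3.14].

### API

Orientations are given as [roll, pitch, yaw] about the fixed x, y, z axes, in that order (R = Rz(yaw) Ry(pitch) Rx(roll)).
In Python, from cell import robot, cams gives the robot as it stands.
- The arm moves only by the tool apply_moves, never from a script. Its argument "plan" is a list of rows, each a list of 7 numbers: the shift along the tool's x, y, z in m, then the turn, a rotation vector about the tool's x, y, z in degrees, then the gripper command: -1 is fully open, 1 is shut, values between are in proportion. A call has exactly 5 rows; each row is the pose to reach, as a shift and turn from the pose commanded when the call began, along the tool's axes at that moment; what a row does not reach only later rows make up. A row lasts 1/8 s, in which the tool goes at most 62.5 mm and 10.7 degrees, less where a joint would pass 70% of its speed; a pose out of reach is approached as far as the arm can. A call with a gripper value outside its range is refused whole. The fingers move at their own pace and stop on an object; "squeeze" is the grip in N (left out, the last holds). Time passes only in rows, so rows that repeat a pose let the fingers close, or fill a call up. It gives the time, the measured TCP pose, the force and the opening at its end, in the units of the state.
- robot.observe(): the state, without advancing time (a new reading comes with each control period).
- cams.read_camera(name): name is "scene" or "side" or "wrist"; returns the picture (420x560x3 uint8, blue, green, red); there is no depth.
- cams.calibration(name): a dict with "fx", "fy", "cx", "cy" (pixels), "extrinsics" (4x4, takes a point from world to camera coordinates); the wrist camera has in their place "T_tool_cam" (4x4, takes a point from camera to tool coordinates, whose origin is the TCP and whose axes are the tool frame's). Camera axes: x right, y up, looking along -z (the intrinsics and any distortion apply to the point x, -y, -z); pixel columns grow to the right and rows downward; lengths in m; the calibration is good to about 2 mm. A picture is of the moment at which its call begins: read the wrist's pose just before it. calibration takes no time and is no camera call.
- robot.hand_in(): hands the job in, once; it reports no verdict.
The state is a dict: "time": time; "qpos": joint angles; "qvel": joint speeds; "joint_efforts": joint torques, N m; "tool_pos": TCP position; "tool_rot": TCP orientation; "contact_force": force on the tool from outside, world axes, zero at the start; "torque": the same for the moment, N m; "opening": finger opening in m.
Only numpy, scipy, OpenCV 4.12 (cv2) and the standard library are available. Lean on these libraries where they do the work, as an engineer would, in place of code of your own. Each camera call takes 0.05 s, during which the arm holds its last target. There are 200 camera calls.

### The job

Blow grit off the mouth of the reservoir's inclined dipstick tube: press the cap of the duster can beside it all the way down for a moment and let it spring back up. Then take the gauge rod from its rest by the black handle, slide it into the tube until its collar stops on the tube's mouth, draw it right out again and finish still holding it in the gripper, level and steady, clear of everything and roughly 15 to 30 cm above the bench, so that its tip can be read. Leave the wrench, the tin and the steel offcut where they are.

Things in the scene. Friction and masses are not known exactly. Their poses are not given: they have to be found in the camera images.
- tube: Steel dipstick tube, 125 mm long, fixed to the reservoir's far side. Origin: centre of its open rim (mouth), 135 mm above the bench. x points out of the mouth along the tube's axis, away from the reservoir and 40 degrees above level; y is level. Bore 14 mm, widening over the last 15 mm to about 25 mm at the rim (31 mm outside). The rod does not touch bottom.
- cap_top (a point): Centre of the top face of the sprung cap (white plastic, 30 mm across, 22 mm high) of an upright duster can (bare aluminium, 52 mm across, clamped to the bench, cannot move). At rest 150 mm above the bench. The cap's thin spout (ends 34 mm from the cap's axis) points at the tube's mouth.
- cap (a joint): How far the cap is pressed down, m: 0 up, 0.007 fully down. A spring pushes it back; about 2 N starts it and 6 N holds it fully down; then it meets a hard stop.
- rod_grip (a point): Middle of the gauge rod's black handle, to be gripped here, 42 mm behind the collar. Handle 90 mm long, 16 wide (y), 20 high (z). x runs along the rod from tip to handle end. At the start it lies level in the rest, z up, axis 55 mm above the bench; sides and underside are free for 30 mm either way along the handle. Rod mass 0.1 to 0.17 kg.
- rod_stop (a point): Centre of the collar's stop face (the face towards the tip), 50 mm tipward of rod_grip on the rod's axis. Collar: steel disc 37 mm across, 8 mm thick. When the rod is home this point lies at the tube's mouth. Axes as rod_grip.
- rod_tip (a point): Tip of the rod on its axis, 100 mm from the stop face; the rod is steel, 10 mm across with a tapered tip. Axes as rod_grip.
- tank: The reservoir: welded aluminium box 140 (x) x 180 (y) x 100 mm tall, fixed, with a 14 mm high filler cap on top. Origin: on the bench straight below the tube's mouth; x is level, from the box towards the mouth; the box's centre lies 155 mm back (-x) of the origin.
- can: The duster can with its bracket, origin on the bench on the can's axis; bracket plate 90 x 90 mm.
- rest: The gauge rod's fixed rest. Origin on the bench below the collar; x along the rod to the handle. Steel plate 210 x 50 x 6 mm with two wooden notches up to 64 mm high: one under the rod 70 mm tipward of the collar's stop face, one under the handle's far end. Lift the rod straight up at least 30 mm.
- rod: The whole gauge rod; origin at rod_stop, same axes.
- wrench: Bystander: steel wrench lying flat on the bench beyond the work.
- tin: Bystander: closed tin 70 mm across, 75 mm high, origin under its centre.
- offcut: Bystander: angle-steel offcut 120 x 40 x 40 mm, origin under its foot.
Things that resemble listed ones, but are neither listed nor needed, are in the scene too. What is shaped like the can but green or turquoise is not meant. Leave any orange look-alike of the rod alone.

How it is judged:
By the outcome, as a careful person would: the job done as asked, in the order asked, and still so for the second after the job is handed in, while the arm keeps its last pose, push and grip.
It also fails if it takes over 64 s, if anything falls off the work surface, if the arm or the gripper's body presses on something with over 40 N, if the wrist force passes 120 N, or if a joint passes its speed limit or range.

## Working session

There is one attempt and no reset: what is moved stays moved. The work goes in short steps, Python scripts to look and compute and a tool call to move; the robot and the scene stay as the last step left them, time stands still between calls to the robot, and variables do not carry over. Pictures are saved under pics/ and viewed, about 8 in all and at most 12, crops included, and the job is handed in when it is done.

Besides the shell and the picture viewer there is one more tool, called after "Call:" as a command line: name --pt "numbers of a row" for each row, then --argument value for the rest. apply_moves: Moves the arm, as the interface text tells. Its arguments: {"type":"object","properties":{"plan":{"type":"array","items":{"type":"array","items":{"type":"number"}}},"squeeze":{"type":"number"}},"required":["plan"]}

```bash
ls; mkdir -p pics
python3 - <<'E'
from cell import robot,cams
import cv2
s=robot.observe();print(s)
for n in("scene","side"):
    cv2.imwrite(f"pics/{n}0.png",cams.read_camera(n));print(n,cams.calibration(n))
print(cams.calibration("wrist"))
E
```

```text
pics
{'time': 0.0, 'qpos': array([-1.38799206e+00,  3.42707518e-01,  1.52502022e+00, -2.72030866e-05,
        1.27541864e+00, -1.46002485e-01]), 'qvel': array([ 5.09087106e-04,  9.46097123e-04, -5.56385893e-05,  1.12214038e-03,
        3.17848172e-04, -5.70187931e-04]), 'joint_efforts': array([ 1.36288414e-03, -4.31230688e+01, -2.44214398e+01,  7.18992180e-02,
        5.60728332e-02, -1.16232263e-04]), 'tool_pos': array([ 0.16946857, -0.49647349,  0.23705174]), 'tool_rot': array([-1.57233730e+00,  2.00305499e-04, -2.81277811e+00]), 'contact_force': array([-0.95457981, -0.72108274,  0.52376746]), 'torque': array([ 0.02436363,  0.05163392, -0.01554158]), 'opening': 0.09185428751836947}
scene {'fx': 384.32045762250254, 'fy': 384.32045762250254, 'cx': 280.2915852755071, 'cy': 203.13962978024293, 'extrinsics': array([[-0.80102737,  0.59861549,  0.00382725,  0.42902552],
       [-0.47040164, -0.63338859,  0.61444381,  0.14978969],
       [ 0.37023972,  0.49038596,  0.78895131, -1.21422292],
       [ 0.        ,  0.        ,  0.        ,  1.        ]])}
side {'fx': 390.91308880391756, 'fy': 390.91308880391756, 'cx': 278.8968833087788, 'cy': 214.8961785952767, 'extrinsics': array([[-0.87811742, -0.47817098,  0.01619584,  0.45805781],
       [ 0.2929326 , -0.51056307,  0.80840327, -0.23080463],
       [-0.37828599,  0.71461728,  0.5884062 , -0.96919364],
       [ 0.        ,  0.        ,  0.        ,  1.        ]])}
{'fx': 342.9378783813701, 'fy': 342.9378783813701, 'cx': 277.96461699749426, 'cy': 212.69499839206543, 'T_tool_cam': array([[-6.58029150e-04, -9.67202563e-01, -2.54005451e-01,
        -6.75386256e-02],
       [ 2.23442597e-04,  2.54005357e-01, -9.67202786e-01,
        -1.46195189e-01],
       [ 9.99999759e-01, -6.93203265e-04,  4.89713228e-05,
         9.85963024e-06],
       [ 0.00000000e+00,  0.00000000e+00,  0.00000000e+00,
         1.00000000e+00]])}
```

View pics/scene0.png

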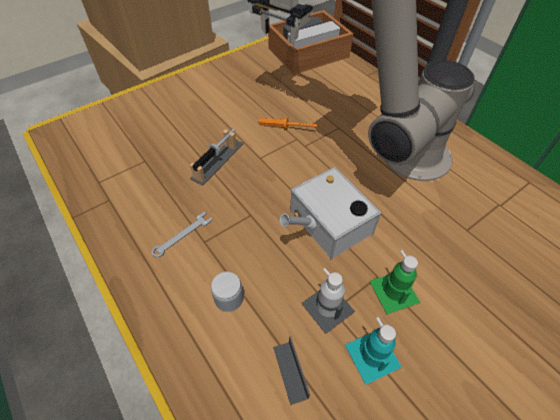

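View pics/side0.png

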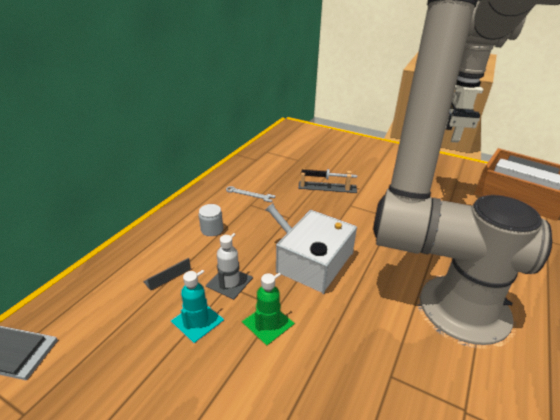

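Scene view: the bare can's cap is at (335,278), the tube mouth at (285,220) and the rod on its rest runs (196,168)–(235,133). In the side view they are at (227,240), (269,207) and (302–356,174).

```bash
cat > h.py <<'E'
import numpy as np, cv2
from scipy.spatial.transform import Rotation as Ro
from cell import robot,cams
def pose(s=None):
    s=s or robot.observe(); T=np.eye(4); T[:3,:3]=Ro.from_euler('xyz',s['tool_rot']).as_matrix(); T[:3,3]=s['tool_pos']; return T
def cam(n,T=None):
    c=cams.calibration(n); E=c['extrinsics'] if n!='wrist' else np.linalg.inv((pose() if T is None else T)@c['T_tool_cam'])
    return c,E
def ray(n,p,T=None):
    c,E=cam(n,T); d=np.array([(p[0]-c['cx'])/c['fx'],-(p[1]-c['cy'])/c['fy'],-1]); R=E[:3,:3]
    d=R.T@d; return -R.T@E[:3,3], d/np.linalg.norm(d)
def onz(n,p,z,T=None):
    o,d=ray(n,p,T); return o+d*(z-o[2])/d[2]
def tri(rays):
    A=sum(np.eye(3)-np.outer(d,d) for o,d in rays); b=sum((np.eye(3)-np.outer(d,d))@o for o,d in rays)
    x=np.linalg.solve(A,b); return x,[round(float(np.linalg.norm(np.cross(x-o,d))),4) for o,d in rays]
def proj(n,x,T=None):
    c,E=cam(n,T); q=E[:3,:3]@x+E[:3,3]; return np.array([c['cx']+c['fx']*q[0]/-q[2],c['cy']+c['fy']*q[1]/q[2]])
E
python3 - <<'E'
from h import *
np.set_printoptions(precision=4,suppress=True)
for nm,a,b,z in[("cap",(335.5,277),(226.5,239),.15),("mouth",(284.5,220),(268.5,207),.135),("tubebase",(311,222),(290,230),.055),("handleend",(196,168),(303,173),.055),("collar",(216,147),(329,173),.055),("tip",(235,133),(356,177),.055)]:
    print(nm,*tri([ray("scene",a),ray("side",b)]),onz("scene",a,z)[:2],onz("side",b,z)[:2])
for p in[(330,179),(359,208)]:print(onz("scene",p,.114))
A=cv2.imread("pics/scene0.png");B=cv2.imread("pics/side0.png")
a=cv2.resize(A[120:320,180:360],None,fx=3,fy=3,interpolation=2)[:600,:400*2]
b=cv2.resize(B[160:260,210:370],None,fx=2.5,fy=2.5,interpolation=2)
c=np.zeros((600,800,3),np.uint8)
c[:300,:400]=cv2.resize(A[125:200,180:280],(400,300),interpolation=2)   # rod scene x4
c[:300,400:]=cv2.resize(B[155:215,290:370],(400,300),interpolation=2)   # rod side x5
c[300:,:400]=cv2.resize(A[195:315,250:410],(400,300),interpolation=2)   # x2.5
c[300:,400:]=cv2.resize(B[185:305,190:350],(400,300),interpolation=2)   # x2.5
cv2.imwrite("pics/crops.png",c)
E
```

```text
cap [0.5521 0.211  0.1477] [0.001, 0.001] [0.5525 0.2108] [0.5505 0.2144]
mouth [0.5426 0.025  0.1322] [0.0007, 0.0007] [0.5433 0.0258] [0.5406 0.0294]
tubebase [0.4703 0.0389 0.0856] [0.0034, 0.0034] [0.4573 0.0268] [ 0.4868 -0.0008]
handleend [ 0.5998 -0.3213  0.05  ] [0.0004, 0.0004] [ 0.6016 -0.3162] [ 0.5963 -0.314 ]
collar [ 0.5131 -0.3517  0.0601] [0.0002, 0.0002] [ 0.511  -0.3564] [ 0.5161 -0.3606]
tip [ 0.4258 -0.385   0.0496] [0.0036, 0.0036] [ 0.4315 -0.3749] [ 0.4231 -0.3824]
[ 0.36   -0.0195  0.114 ]
[0.3656 0.0943 0.114 ]
```

View pics/crops.png

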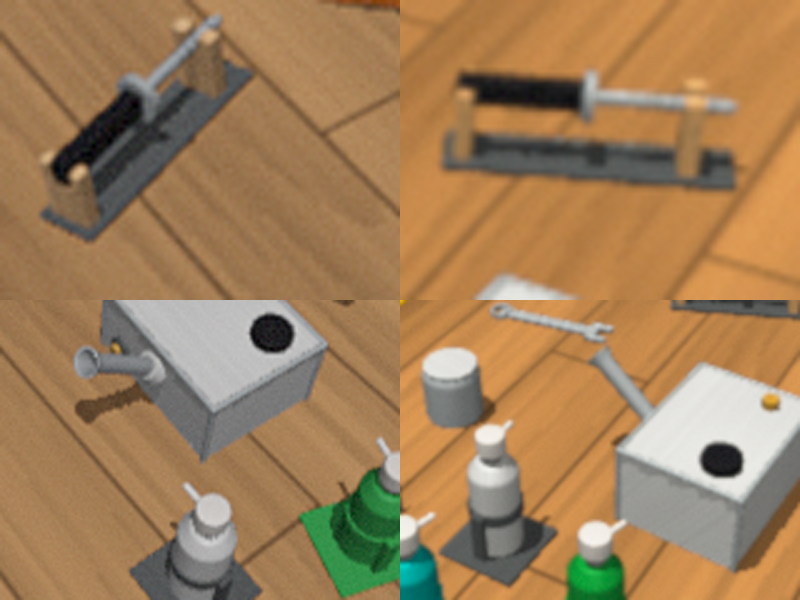

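Crops: the collar is at scene (214.5,149) / side (328,174), and the spout rises above the cap towards the mouth. Next I work out the tank yaw and the first waypoints, looking with the wrist camera on the way.

```bash
cat >> h.py <<'E'
np.set_printoptions(precision=4,suppress=True)
def tgt(p,yaw,tilt=0):
    """tool x along world yaw (deg), y down; then tilt (deg) about tool z"""
    X=np.array([np.cos(np.radians(yaw)),np.sin(np.radians(yaw)),0]);Y=np.array([0,0,-1.])
    T=np.eye(4);T[:3,:3]=np.c_[X,Y,np.cross(X,Y)]@Ro.from_euler('z',tilt,degrees=True).as_matrix();T[:3,3]=p;return T
def delta(A,B):
    D=np.linalg.inv(A)@B; return np.r_[np.round(D[:3,3],4),np.round(np.degrees(Ro.from_matrix(D[:3,:3]).as_rotvec()),2)]
E
python3 - <<'E'
from h import *
L,N,R=[onz("scene",p,.1)[:2] for p in((291.2,196),(334,240.2),(380,213))]
L2,N2=[onz("side",p,.1)[:2] for p in((190+160+0,185),(190+215/2.5,185+152/2.5))]
print("scene",L,N,R,np.linalg.norm(N-L),np.linalg.norm(R-N))
d=N-L;e=N-R
print("yaw x-axis from y edge",np.degrees(np.arctan2(-d[0],d[1])),"from x edge",np.degrees(np.arctan2(e[1],e[0])))
# side: top corners: left (616,452), far-left(700,365), near(740,502)
P=[onz("side",(190+(u-400)/2.5,185+(v-300)/2.5),.1)[:2] for u,v in((617,452),(702,364),(740,503))]
print("side",P, np.linalg.norm(P[0]-P[1]),np.linalg.norm(P[0]-P[2]))
d=P[0]-P[1];e=P[0]-P[2];print(np.degrees(np.arctan2(-d[0],d[1])),np.degrees(np.arctan2(e[1],e[0])))
T0=pose();print(T0)
W1=tgt([.53,-.33,.33],-160);print(delta(T0,W1))
E
```

```text
scene [ 0.4688 -0.0435] [0.4698 0.1218] [0.3255 0.1303] 0.16531189089469184 0.14461277597746044
yaw x-axis from y edge -0.3711953148220762 from x edge -3.355986929285206
side [array([0.4614, 0.1251]), array([ 0.4512, -0.059 ]), array([0.3227, 0.1325])] 0.18444296262178594 0.13893400289591024
-3.166662473775659 -3.016818081682737
[[-0.9464 -0.0002  0.3229  0.1695]
 [-0.3229  0.0013 -0.9464 -0.4965]
 [-0.0002 -1.     -0.0013  0.2371]
 [ 0.      0.      0.      1.    ]]
[-0.395  -0.0927 -0.0413  0.08   -1.16   -0.01  ]
```

Call:
apply_moves --pt "-0.06 -0.015 -0.006 0 0 0 -1" --pt "-0.12 -0.03 -0.012 0 0 0 -1" --pt "-0.18 -0.045 -0.018 0 0 0 -1" --pt "-0.24 -0.06 -0.025 0 0 0 -1" --pt "-0.3 -0.075 -0.03 0 0 0 -1"

```text
time: 0.72
tool_pos: [0.4453, -0.3704, 0.3129]
tool_rot: [-1.571, -0.0, -2.813]
contact_force: [0.8, -0.1, 0.5]
opening: 0.0919
```

Call:
apply_moves --pt "-0.05 -0.01 -0.006 0 -1 0 -1" --pt "-0.095 -0.018 -0.011 0 -1 0 -1" --pt "-0.095 -0.018 -0.011 0 -1 0 -1" --pt "-0.095 -0.018 -0.011 0 -1 0 -1" --pt "-0.095 -0.018 -0.011 0 -1 0 -1"

```text
time: 1.35
tool_pos: [0.529, -0.3312, 0.3305]
tool_rot: [-1.571, -0.001, -2.797]
contact_force: [-0.3, 0.1, 0.6]
opening: 0.0921
```

```bash
cat > w.py <<'E'
import sys
from h import *
n=sys.argv[1];T=pose();cv2.imwrite(f"pics/{n}.png",cams.read_camera("wrist"));np.save(f"pics/{n}.npy",T);s=robot.observe();print(T,s['time'],s['qpos'])
E
python3 w.py rodw
```

```text
[[-0.9412 -0.0008  0.3379  0.529 ]
 [-0.3379  0.0003 -0.9412 -0.3312]
 [ 0.0007 -1.     -0.0005  0.3305]
 [ 0.      0.      0.      1.    ]] 1.4 [-0.682   0.4908  1.0409 -0.0002  1.6104  0.5442]
```

View pics/rodw.png

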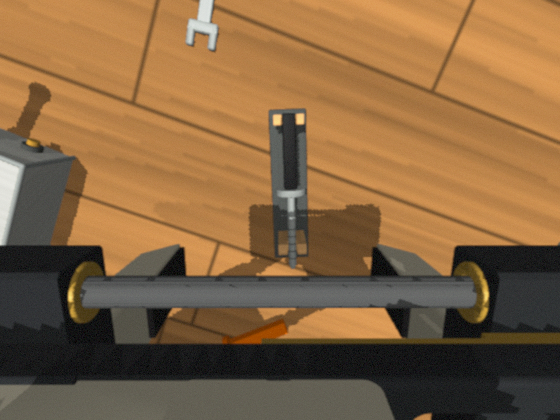

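Wrist view: handle from (289,114) to the collar at (290,193), tip at (292.5,266), rod pointing almost straight up the image.

Run:
```python
from h import *
T=np.load("pics/rodw.npy")
he=onz("wrist",(289,113.5),.065,T);hb=onz("wrist",(290,188),.065,T);tip=onz("wrist",(293,266),.055,T)
print(he,hb,tip,np.linalg.norm((he-hb)[:2]),np.linalg.norm((he-tip)[:2]))
d=(he-tip)[:2];yaw=np.degrees(np.arctan2(d[1],d[0]));print("yaw",yaw)
u=d/np.linalg.norm(d);print("grip est",he[:2]-.045*u,tip[:2]+.15*u,(he+hb)[:2]/2)
# cap approach
cap=np.array([.552,.2115]);W=tgt([*cap,.27],-93);print(delta(T,W))
```

```text
[ 0.6062 -0.3168  0.065 ] [ 0.5248 -0.3481  0.065 ] [ 0.4261 -0.3892  0.055 ] 0.08722009756155132 0.19414072543435812
yaw 21.911804576083473
grip est [ 0.5645 -0.3336] [ 0.5653 -0.3333] [ 0.5655 -0.3325]
[ -0.2051   0.0606  -0.503    0.05   -67.25     0.02  ]
```

Call:
apply_moves --pt "-0.0205 0.006 -0.0503 0 -6.72 0 -1" --pt "-0.041 0.012 -0.1006 0 -13.45 0 -1" --pt "-0.0615 0.018 -0.1509 0 -20.17 0 -1" --pt "-0.082 0.024 -0.2012 0 -26.9 0 -1" --pt "-0.1025 0.03 -0.2515 0 -33.6 0 -1"

```text
time: 2.02
tool_pos: [0.5406, -0.0584, 0.3008]
tool_rot: [-1.57, 0.0, -2.207]
contact_force: [0.0, 0.5, 0.4]
opening: 0.0916
```

Call:
apply_moves --pt "-0.0449 0.006 -0.0306 0 -6.72 0 1" --pt "-0.0898 0.012 -0.0611 0 -13.45 0 1" --pt "-0.1348 0.018 -0.0917 0 -20.17 0 1" --pt "-0.1797 0.024 -0.1222 0 -26.9 0 1" --pt "-0.2246 0.03 -0.1528 0 -33.6 0 1"

```text
time: 2.65
tool_pos: [0.5522, 0.2129, 0.2708]
tool_rot: [-1.57, -0.0, -1.62]
contact_force: [1.5, -0.4, -0.3]
opening: 0.0466
```

Call:
apply_moves --pt "0 0 0 0 0 0 1" --pt "0 0 0 0 0 0 1" --pt "0 0 0 0 0 0 1" --pt "0 0 0 0 0 0 1" --pt "0 0 0 0 0 0 1"

```text
time: 3.28
tool_pos: [0.5524, 0.2115, 0.2709]
tool_rot: [-1.571, -0.0, -1.624]
contact_force: [0.1, -0.9, 0.0]
opening: 0.0008
```

```bash
python3 w.py capw
```

```text
[[-0.053   0.0003  0.9986  0.5524]
 [-0.9986 -0.0001 -0.053   0.2115]
 [ 0.0001 -1.      0.0003  0.2709]
 [ 0.      0.      0.      1.    ]] 3.325 [ 0.2365  0.4451  1.2734 -0.0001  1.4229  0.2892]
```

View pics/capw.png

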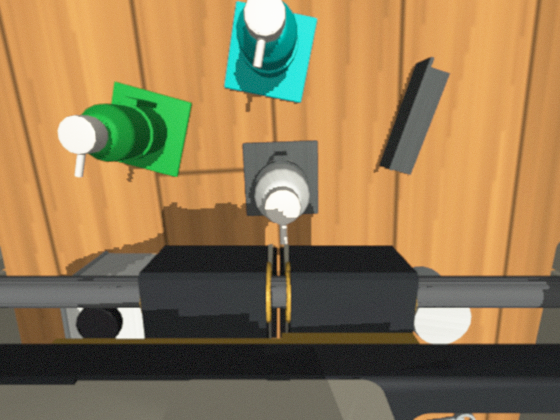

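Wrist view: the cap is centred at (282,205) and the spout runs down to (285,245), towards the tube.

Run:
```python
from h import *
T=np.load("pics/capw.npy");im=cv2.imread("pics/capw.png")
p=onz("wrist",(282,205),.15,T);print(p)
a=onz("wrist",(264,205),.15,T);b=onz("wrist",(300,205),.15,T);print(np.linalg.norm(a-b))
m=((im.min(2)>185)*255).astype(np.uint8)[180:228,255:310];n,l,st,c=cv2.connectedComponentsWithStats(m);print(st,c+[255,180])
print(delta(T,tgt([p[0],p[1],.163],-93)))
```

```text
[0.5555 0.2155 0.15  ]
0.028815513790866346
[[   0    0   55   48 1424]
 [   7    0   46   38 1208]
 [  27   46    4    2    8]] [[278.9122 209.4256]
 [285.63   196.3626]
 [283.5    226.5   ]]
[-0.0042  0.1079  0.0028 -0.02   -0.04    0.    ]
```

Call:
apply_moves --pt "-0.003 0.04 0.002 0 0 0 1" --pt "-0.003 0.08 0.002 0 0 0 1" --pt "-0.003 0.102 0.002 0 0 0 1" --pt "-0.003 0.107 0.002 0 0 0 1" --pt "-0.003 0.107 0.002 0 0 0 1"

```text
time: 3.95
tool_pos: [0.5548, 0.2151, 0.1643]
tool_rot: [-1.57, 0.0, -1.623]
contact_force: [0.0, -1.2, -0.9]
opening: 0.0001
```

Call:
apply_moves --pt "0 0.003 0 0 0 0 1" --pt "0 0.006 0 0 0 0 1" --pt "0 0.008 0 0 0 0 1" --pt "0 0.009 0 0 0 0 1" --pt "0 0.009 0 0 0 0 1"

```text
time: 4.58
tool_pos: [0.5551, 0.2153, 0.1553]
tool_rot: [-1.569, 0.001, -1.622]
contact_force: [2.3, -0.1, 5.6]
opening: 0.0005
```

Call:
apply_moves --pt "0 0.001 0 0 0 0 1" --pt "0 0.0015 0 0 0 0 1" --pt "0 0.002 0 0 0 0 1" --pt "0 0.0025 0 0 0 0 1" --pt "0 0.0025 0 0 0 0 1"

```text
time: 5.2
tool_pos: [0.5552, 0.2153, 0.1541]
tool_rot: [-1.568, 0.001, -1.622]
contact_force: [-0.9, -0.3, 13.2]
opening: 0.0004
```

Call:
apply_moves --pt "0 0.001 0 0 0 0 1" --pt "0 0.001 0 0 0 0 1" --pt "0 -0.005 0 0 0 0 1" --pt "0 -0.03 0 0 0 0 1" --pt "0 -0.09 0 0 0 0 1"

```text
time: 5.82
tool_pos: [0.5523, 0.2146, 0.2396]
tool_rot: [-1.58, -0.003, -1.623]
contact_force: [1.6, 0.1, -0.2]
opening: 0.0004
```

Run:
```python
from h import *
T=pose();print(T,robot.observe()['contact_force'])
M=tgt([.55,-.06,.26],-125);W=tgt([.565,-.333,.16],-158.3)
print(delta(T,M),delta(M,W))
cv2.imwrite("pics/side1.png",cams.read_camera("side"))
a=cv2.imread("pics/side0.png")[225:270,205:245].astype(int);b=cv2.imread("pics/side1.png")[225:270,205:245].astype(int)
print("cap-region mean diff",abs(a-b).mean())
```

```text
[[-0.0517 -0.0091  0.9986  0.5523]
 [-0.9987 -0.0023 -0.0517  0.2146]
 [ 0.0028 -1.     -0.0089  0.2396]
 [ 0.      0.      0.      1.    ]] [ 1.6463  0.1308 -0.1691]
[ 0.2744 -0.0198  0.0117  0.45   32.04    0.3   ] [ 0.215   0.1     0.1689  0.     33.3     0.    ]
cap-region mean diff 11.100925925925926
```

Call:
apply_moves --pt "0.055 -0.01 0.002 0 6.4 0 -1" --pt "0.11 -0.02 0.005 0 12.8 0 -1" --pt "0.165 -0.02 0.007 0 19.2 0 -1" --pt "0.22 -0.02 0.01 0 25.6 0 -1" --pt "0.275 -0.02 0.012 0 32 0 -1"

```text
time: 6.5
tool_pos: [0.5515, -0.0617, 0.2615]
tool_rot: [-1.572, -0.001, -2.185]
contact_force: [0.8, 0.8, 0.0]
opening: 0.0456
```

Call:
apply_moves --pt "0.043 0.02 0.034 0 6.7 0 -1" --pt "0.086 0.04 0.068 0 13.3 0 -1" --pt "0.129 0.06 0.101 0 20 0 -1" --pt "0.172 0.08 0.135 0 26.6 0 -1" --pt "0.215 0.1 0.169 0 33.3 0 -1"

```text
time: 7.12
tool_pos: [0.5669, -0.3345, 0.1607]
tool_rot: [-1.572, -0.001, -2.766]
contact_force: [0.8, 0.1, -0.1]
opening: 0.0909
```

Call:
apply_moves --pt "0 0 0 0 0 0 -1" --pt "0 0 0 0 0 0 -1" --pt "0 0 0 0 0 0 -1" --pt "0 0 0 0 0 0 -1" --pt "0 0 0 0 0 0 -1"

```text
time: 7.75
tool_pos: [0.5678, -0.3325, 0.1629]
tool_rot: [-1.57, 0.0, -2.761]
contact_force: [-0.1, 0.2, -0.1]
opening: 0.0916
```

```bash
python3 w.py rodw2
python3 - <<'E'
from h import *
T=pose();print(robot.observe()['opening'],delta(T,tgt([.565,-.333,.047],-158.3)))
im=cv2.imread("pics/rodw2.png");print(proj("wrist",np.array([.565,-.333,.065]),T))
E
```

```text
[[-0.9284  0.0007  0.3715  0.5678]
 [-0.3715 -0.0006 -0.9284 -0.3325]
 [-0.0004 -1.      0.0008  0.1629]
 [ 0.      0.      0.      1.    ]] 7.8 [-0.6463  0.6461  1.2267 -0.      1.2682  0.5442]
0.09171552452366591 [ 0.0027  0.1157 -0.0007 -0.03    0.09   -0.02  ]
[277.0461 220.8179]
```

View pics/rodw2.png

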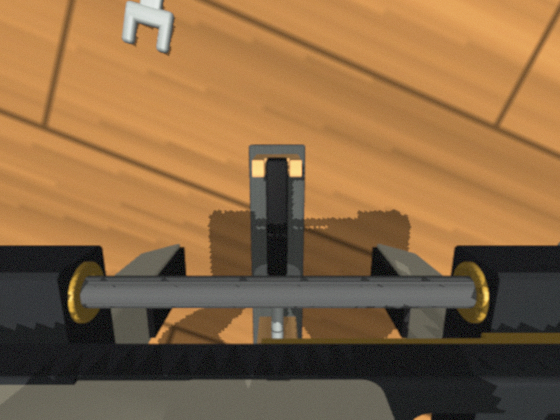

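Wrist view: the handle is centred at column 277, between the fingers and aligned with the image axis, and its end is at row 157. Descend and grip.

Call:
apply_moves --pt "0.002 0.04 0 0 0 0 -1" --pt "0.003 0.08 -0.001 0 0 0 -1" --pt "0.003 0.105 -0.001 0 0 0 -1" --pt "0.003 0.116 -0.001 0 0 0 -1" --pt "0.003 0.116 -0.001 0 0 0 -1" --squeeze 40

```text
time: 8.43
tool_pos: [0.5644, -0.3332, 0.0461]
tool_rot: [-1.571, -0.0, -2.762]
contact_force: [0.3, 0.3, -0.3]
opening: 0.092
```

Call:
apply_moves --pt "0 0 0 0 0 0 1" --pt "0 0 0 0 0 0 1" --pt "0 0 0 0 0 0 1" --pt "0 0 0 0 0 0 1" --pt "0 0 0 0 0 0 1"

```text
time: 9.05
tool_pos: [0.5644, -0.3334, 0.0463]
tool_rot: [-1.571, 0.0, -2.762]
contact_force: [0.2, -0.1, -0.3]
opening: 0.0466
```

Call:
apply_moves --pt "0 0 0 0 0 0 1" --pt "0 0 0 0 0 0 1" --pt "0 0 0 0 0 0 1" --pt "0 0 0 0 0 0 1" --pt "0 0 0 0 0 0 1"

```text
time: 9.68
tool_pos: [0.5643, -0.3333, 0.0462]
tool_rot: [-1.571, -0.0, -2.762]
contact_force: [0.3, 0.4, -0.7]
opening: 0.0155
```

Call:
apply_moves --pt "0 -0.01 0 0 0 0 1" --pt "0 -0.03 0 0 0 0 1" --pt "0 -0.07 0 0 0 0 1" --pt "0 -0.12 0 0 0 0 1" --pt "0 -0.18 0 0 0 0 1"

```text
time: 10.3
tool_pos: [0.5638, -0.333, 0.2276]
tool_rot: [-1.572, -0.001, -2.762]
contact_force: [1.5, -0.3, -1.4]
opening: 0.0158
```

Call:
apply_moves --pt "0 -0.03 0 0 0 0 1" --pt "0 -0.03 0 0 0 0 1" --pt "0 -0.03 0 0 0 0 1" --pt "0 -0.03 0 0 0 0 1" --pt "0 -0.03 0 0 0 0 1"

```text
time: 10.92
tool_pos: [0.564, -0.3331, 0.2548]
tool_rot: [-1.573, -0.001, -2.762]
contact_force: [-0.3, -0.2, -1.9]
opening: 0.0157
```

```bash
cat >> h.py <<'E'
MOUTH=np.array([.542,.029,.135]);YAW=-3.
def axis(yaw=None):
    y=np.radians(YAW if yaw is None else yaw);c=np.cos(np.radians(40));return np.array([c*np.cos(y),c*np.sin(y),np.sin(np.radians(40))])
def ins(gap,mouth=None):
    """tool pose with rod_stop `gap` out from the mouth along the axis"""
    T=tgt([0,0,0],180+YAW,40); T[:3,3]=(MOUTH if mouth is None else mouth)+axis()*(.05+gap)+.008*T[:3,1]; return T
E
python3 - <<'E'
from h import *
s=robot.observe();T=pose(s);print(T,s['opening'],s['contact_force'])
W=ins(.14);M=tgt([.62,-.18,.28],-170,15);print(W)
print(delta(T,M),delta(M,W))
E
```

```text
[[-0.9289 -0.002   0.3704  0.564 ]
 [-0.3704  0.0014 -0.9289 -0.3331]
 [ 0.0013 -1.     -0.002   0.2548]
 [ 0.      0.      0.      1.    ]] 0.01570723582905266 [-0.3169 -0.1977 -1.9485]
[[-0.765   0.6419 -0.0523  0.6925]
 [ 0.0401 -0.0336 -0.9986  0.0211]
 [-0.6428 -0.766   0.      0.251 ]
 [ 0.      0.      0.      1.    ]]
[-0.1087 -0.0251 -0.1215  1.64   11.66   15.03  ] [-0.0952  0.0555 -0.1855  6.05   11.62   24.89  ]
```

Call:
apply_moves --pt "-0.022 -0.005 -0.024 0.3 2.3 3 1" --pt "-0.044 -0.01 -0.049 0.7 4.7 6 1" --pt "-0.065 -0.015 -0.073 1 7 9 1" --pt "-0.087 -0.02 -0.097 1.3 9.3 12 1" --pt "-0.109 -0.025 -0.1215 1.6 11.66 15 1"

```text
time: 11.55
tool_pos: [0.6207, -0.1792, 0.2808]
tool_rot: [-1.571, 0.264, -2.969]
contact_force: [0.4, 0.3, -0.9]
opening: 0.0154
```

Call:
apply_moves --pt "-0.019 0.011 -0.037 1.2 2.3 5 1" --pt "-0.038 0.022 -0.074 2.4 4.6 10 1" --pt "-0.057 0.033 -0.111 3.6 7 15 1" --pt "-0.076 0.044 -0.148 4.8 9.3 20 1" --pt "-0.095 0.0555 -0.1855 6 11.6 24.9 1"

```text
time: 12.18
tool_pos: [0.6929, 0.0222, 0.2517]
tool_rot: [-1.572, 0.702, 3.088]
contact_force: [0.0, -0.9, -1.2]
opening: 0.0157
```

Call:
apply_moves --pt "0 0 0 0 0 0 1" --pt "0 0 0 0 0 0 1" --pt "0 0 0 0 0 0 1" --pt "0 0 0 0 0 0 1" --pt "0 0 0 0 0 0 1"

```text
time: 12.8
tool_pos: [0.693, 0.0201, 0.2523]
tool_rot: [-1.57, 0.7, 3.089]
contact_force: [-0.9, -0.5, -1.2]
opening: 0.016
```

Run:
```python
from h import *
s=robot.observe();T=pose(s);print(T,s['time'],s['qpos'],s['contact_force'])
A=cams.read_camera("scene");B=cams.read_camera("side");cv2.imwrite("pics/scene2.png",A);cv2.imwrite("pics/side2.png",B)
g=T[:3,3]-.008*T[:3,1];tip=g+.15*T[:3,0]
for n in("scene","side"):print(n,"tip",proj(n,tip),"stop",proj(n,g+.05*T[:3,0]),"mouth",proj(n,MOUTH),"base",proj(n,MOUTH-.1*axis()))
c=np.zeros((600,800,3),np.uint8)
c[:,:400]=cv2.resize(A[160:265,250:320],(400,600),interpolation=2)   # x5.714 origin (250,160)
c[:,400:]=cv2.resize(B[140:245,235:305],(400,600),interpolation=2)  # origin (235,140)
cv2.imwrite("pics/pre.png",c)
```

```text
[[-0.764   0.643  -0.0526  0.693 ]
 [ 0.04   -0.0341 -0.9986  0.0201]
 [-0.6439 -0.7651  0.0003  0.2523]
 [ 0.      0.      0.      1.    ]] 12.8 [-0.0928  0.3469  1.6887  0.0647  0.4076  1.4804] [-0.8723 -0.545  -1.2134]
scene tip [274.1591 219.7245] stop [242.5095 218.3368] mouth [285.7778 220.6102] base [310.4769 221.6191]
side tip [258.7138 195.0358] stop [235.075  166.8712] mouth [268.1375 206.7825] base [291.4395 234.486 ]
```

View pics/pre.png

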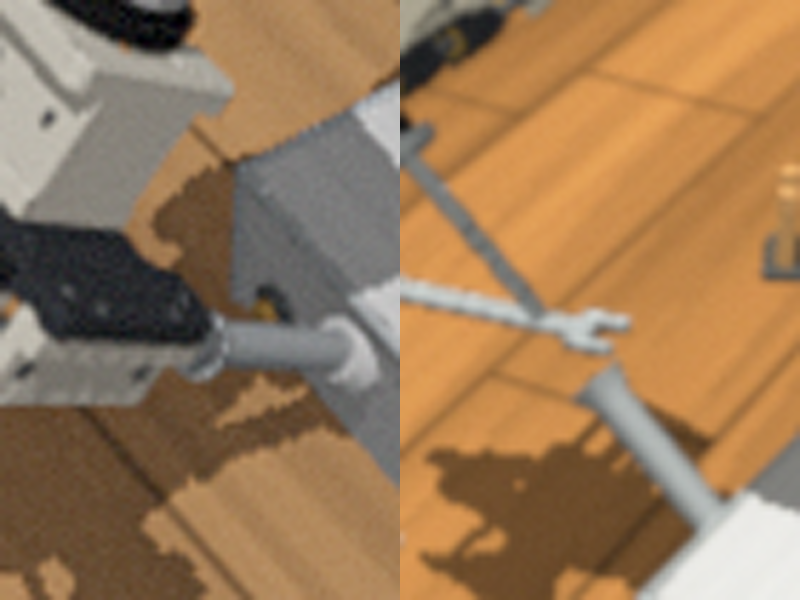

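Pre-insert view: in the side half the rod tip is at (260.4,195.7) and the mouth at (270,206.2). The rod line extrapolated from its tip passes within about 1 px of the mouth centre, and the two slopes agree. In the scene half the mouth is at (286,221), as modelled; the tip is hidden there. Advance 30 mm, then on into the funnel, watching the force.

Call:
apply_moves --pt "0.01 0 0 0 0 0 1" --pt "0.02 0 0 0 0 0 1" --pt "0.03 0 0 0 0 0 1" --pt "0.034 0 0 0 0 0 1" --pt "0.034 0 0 0 0 0 1"

```text
time: 13.52
tool_pos: [0.6668, 0.0224, 0.2301]
tool_rot: [-1.571, 0.699, 3.09]
contact_force: [0.5, 0.7, -1.5]
opening: 0.0157
```

Run:
```python
from h import *
s=robot.observe();T=pose(s);print(T[:3,3],delta(T,ins(.106)),T[:3,:3].T@s['contact_force'])
A=cams.read_camera("scene");B=cams.read_camera("side");cv2.imwrite("pics/scene3.png",A);cv2.imwrite("pics/side3.png",B)
c=np.zeros((600,800,3),np.uint8)
c[:,:400]=cv2.resize(A[190:250,265:305],(400,600),interpolation=2)   # x10
c[:,400:]=cv2.resize(B[170:230,245:285],(400,600),interpolation=2)  # x10
cv2.imwrite("pics/pre2.png",c)
```

```text
[0.6668 0.0224 0.2301] [ 0.0008  0.0005 -0.0001  0.02    0.04   -0.07  ] [ 0.6225  1.4192 -0.6936]
```

View pics/pre2.png

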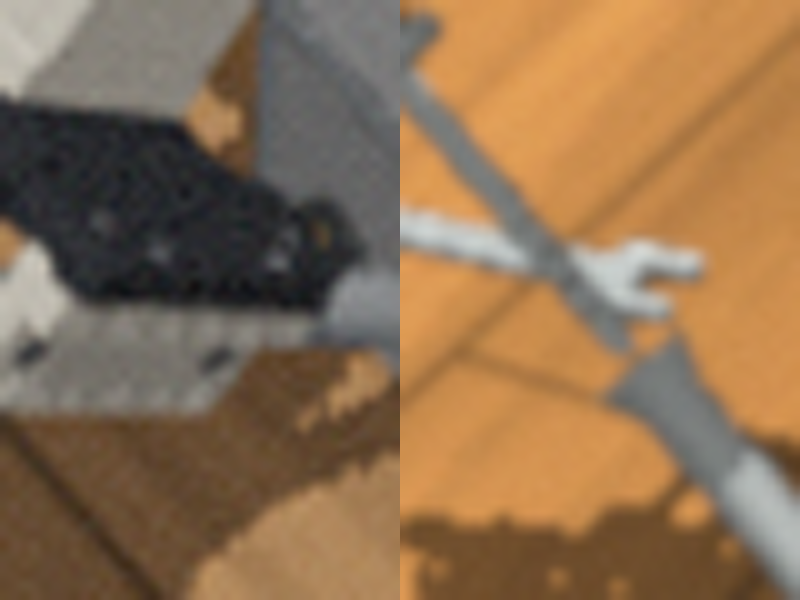

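The tip now sits about 4 mm in front of the rim centre: side crop tip (625,347), rim centre (643,365), on axis within about 1.5 mm. Insert.

Call:
apply_moves --pt "0.004 0 0 0 0 0 1" --pt "0.008 0 0 0 0 0 1" --pt "0.012 0 0 0 0 0 1" --pt "0.016 0 0 0 0 0 1" --pt "0.02 0 0 0 0 0 1"

```text
time: 14.25
tool_pos: [0.6517, 0.0231, 0.2177]
tool_rot: [-1.57, 0.699, 3.09]
contact_force: [1.2, -0.9, -0.7]
opening: 0.0155
```

```bash
cat > f.py <<'E'
from h import *
s=robot.observe();T=pose(s);print(T[:3,3],"to home",delta(T,ins(0)),"F tool",T[:3,:3].T@s['contact_force'],"M tool",T[:3,:3].T@s['torque'],s['time'])
E
python3 f.py
```

```text
[0.6517 0.0231 0.2177] to home [ 0.0873  0.0007 -0.0003  0.02    0.05   -0.04  ] F tool [-0.5318  1.3519  0.8203] M tool [ 0.0734 -0.0987 -0.2315] 14.25
```

Call:
apply_moves --pt "0.004 0 0 0 0 0 1" --pt "0.008 0 0 0 0 0 1" --pt "0.012 0 0 0 0 0 1" --pt "0.016 0 0 0 0 0 1" --pt "0.02 0 0 0 0 0 1"

```text
time: 14.88
tool_pos: [0.6388, 0.0234, 0.2127]
tool_rot: [-1.572, 0.684, 3.09]
contact_force: [3.4, -1.2, -1.3]
opening: 0.0158
```

```bash
python3 f.py
```

```text
[0.6388 0.0234 0.2127] to home [ 0.0741  0.0063 -0.0005  0.1     0.05    0.8   ] F tool [-1.9082  3.196   0.9854] M tool [ 0.2523 -0.2291  0.2098] 14.875
```

Run:
```python
from h import *
s=robot.observe();print(s['qpos'],s['qvel'])
```

```text
[-0.0979  0.3091  1.8676  0.1096  0.2828  1.4294] [-0.0029 -0.0199  0.0444  0.0174  0.0008 -0.0175]
```

Joint 5 has reached its 0.28 limit, so this wrist tilt can't go deeper. The rod is round, so I can roll the gripper about the rod axis. I fit a small kinematic model to the recorded poses to pick a feasible roll.

```bash
cat > kin.py <<'E'
from h import *
from scipy.optimize import least_squares
D=[([-1.38799,.34271,1.52502,0,1.27542,-.146],[.16947,-.49647,.23705]),([-.682,.4908,1.0409,0,1.6104,.5442],[.529,-.3312,.3305]),([.2365,.4451,1.2734,0,1.4229,.2892],[.5524,.2115,.2709]),([-.6463,.6461,1.2267,0,1.2682,.5442],[.5678,-.3325,.1629]),([-.0928,.3469,1.6887,.0647,.4076,1.4804],[.693,.0201,.2523]),([-.0979,.3091,1.8676,.1096,.2828,1.4294],[.6388,.0234,.2127])]
r=lambda a,t:Ro.from_euler(a,t).as_matrix()
C=np.eye(3)
def fk(q,p):
    d,a,b,L1,L2,e,L3=p;R=r('z',q[0]);x=np.array([0,0,d])+R@[a,b,0]
    R=R@r('y',q[1]);x=x+R@[0,0,L1];R=R@r('y',q[2]);x=x+R@[e,0,L2];R=R@r('z',q[3])@r('y',q[4]);x=x+R@[0,0,L3];return x,R@r('z',q[5])@C
p=least_squares(lambda p:np.r_[np.concatenate([fk(q,p)[0]-x for q,x in D]),.003*(p[5]),.003*p[1]],[.3,0,.076,.4,.4,0,.25]).x
C=fk(D[0][0],p)[1].T@Ro.from_euler('xyz',[-1.57233730e+00,2.00305499e-04,-2.81277811e+00]).as_matrix()
lo=np.array([-2.53,-.77,.04,-1,.28,-3.11]);hi=np.array([2.53,2.02,2.7,4.14,2.66,3.11])
def ik(T,q0):
    f=lambda q:np.r_[(fk(q,p)[0]-T[:3,3])*5,Ro.from_matrix(fk(q,p)[1].T@T[:3,:3]).as_rotvec()]
    s=least_squares(f,np.clip(q0,lo+1e-3,hi-1e-3),bounds=(lo,hi));return s.x,np.abs(s.fun).max()
def roll(T,deg):
    "roll tool about rod axis (tool x through the grasp point)"
    Q=T.copy();g=T[:3,3]-.008*T[:3,1];Q[:3,:3]=T[:3,:3]@Ro.from_euler('x',deg,degrees=True).as_matrix();Q[:3,3]=g+.008*Q[:3,1];return Q
E
python3 - <<'E'
from kin import *
print(p,[np.round(np.abs(fk(q,p)[0]-x).max(),4) for q,x in D]); print(fk(D[5][0],p)[1]-pose()[:3,:3])
for d in(-90,-75,-60,-45,-30,30,45,60,75,90):
    for gap in(.14,0):
        best=min((ik(roll(ins(gap),d),q) for q in([-.1,.3,1.7,.1,.5,1.4],[-.1,.3,1.7,1.2,1,.5],[0,.3,1.7,2,1,-.5],[0,.3,1.7,-.8,.8,2.])),key=lambda v:v[1]);print(d,gap,best[0],round(best[1],4),"tooly",roll(ins(gap),d)[:3,1])
E
```

```text
[0.2226 0.0005 0.0764 0.5057 0.3792 0.0461 0.3068] [np.float64(0.0001), np.float64(0.0001), np.float64(0.0002), np.float64(0.0001), np.float64(0.0), np.float64(0.0001)]
[[ 0.     -0.     -0.    ]
 [ 0.0001  0.      0.    ]
 [ 0.     -0.     -0.0001]]
-90 0.14 [-0.4964  0.9972  1.1316  1.324   1.9438  0.2679] 0.0 tooly [ 0.0523  0.9986 -0.    ]
-90 0 [-0.5703  1.0011  1.4825  1.1473  1.8784 -0.1068] 0.0 tooly [ 0.0523  0.9986 -0.    ]
-75 0.14 [-0.5145  0.8413  1.299   1.2434  1.7015  0.235 ] 0.0 tooly [ 0.2167  0.9559 -0.1983]
-75 0 [-0.5978  0.8488  1.6463  1.1521  1.6287 -0.1191] 0.0 tooly [ 0.2167  0.9559 -0.1983]
-60 0.14 [-0.5047  0.6889  1.445   1.1867  1.4416  0.2439] 0.0 tooly [ 0.3663  0.848  -0.383 ]
-60 0 [-0.5949  0.694   1.7975  1.185   1.3686 -0.1173] 0.0 tooly [ 0.3663  0.848  -0.383 ]
-45 0.14 [-0.4597  0.549   1.5636  1.1279  1.1627  0.2999] 0.0 tooly [ 0.4909  0.6824 -0.5417]
-45 0 [-0.5512  0.5454  1.9268  1.2395  1.0899 -0.0979] 0.0 tooly [ 0.4909  0.6824 -0.5417]
-30 0.14 [-0.3733  0.4347  1.648   1.0227  0.8659  0.432 ] 0.0 tooly [ 0.5821  0.4702 -0.6634]
-30 0 
[... 337 characters left out ...]
4 tooly [ 0.4169 -0.7299 -0.5417]
45 0 [ 0.3086  0.584   1.661  -1.      1.0892  2.8632] 0.1805 tooly [ 0.4169 -0.7299 -0.5417]
60 0.14 [ 0.289   0.7418  1.1727 -1.      1.4376  2.627 ] 0.1802 tooly [ 0.2756 -0.8817 -0.383 ]
60 0 [ 0.3582  0.7316  1.498  -1.      1.3853  2.9334] 0.2173 tooly [ 0.2756 -0.8817 -0.383 ]
75 0.14 [ 0.2947  0.8585  0.9944 -1.      1.669   2.6338] 0.2768 tooly [ 0.1156 -0.9733 -0.1983]
75 0 [ 0.3715  0.8727  1.3413 -1.      1.6425  2.9864] 0.2537 tooly [ 0.1156 -0.9733 -0.1983]
90 0.14 [ 0.2874  0.9488  0.8633 -1.      1.8491  2.6726] 0.3712 tooly [-0.0523 -0.9986 -0.    ]
90 0 [ 0.3602  0.9985  1.2007 -1.      1.8677  3.0387] 0.2948 tooly [-0.0523 -0.9986 -0.    ]
```

The model matches the recorded poses to 0.2 mm. A roll of -30° about the rod axis keeps every joint in range all the way home. Back out, then roll.

Call:
apply_moves --pt "-0.012 0 0 0 0 0 1" --pt "-0.03 0 0 0 0 0 1" --pt "-0.055 0 0 0 0 0 1" --pt "-0.08 0 0 0 0 0 1" --pt "-0.08 0 0 0 0 0 1"

```text
time: 15.5
tool_pos: [0.7022, 0.0204, 0.2652]
tool_rot: [-1.572, 0.687, 3.09]
contact_force: [-0.4, -0.5, -1.8]
opening: 0.0156
```

Run:
```python
from kin import *
s=robot.observe();T=pose(s);print(T[:3,3],s['qpos'],delta(T,ins(.14)),s['contact_force'])
W=roll(ins(.14),-30);print(delta(T,W))
```

```text
[0.7022 0.0204 0.2652] [-0.0918  0.3512  1.6347  0.0597  0.4696  1.4866] [ 0.0165  0.0048 -0.0002  0.11    0.02    0.63  ] [-0.3936 -0.4816 -1.7619]
[  0.0165   0.0037  -0.0042 -29.89    -0.14     0.62  ]
```

Call:
apply_moves --pt "0 0 0 -6 0 0 1" --pt "0.004 0.001 -0.001 -12 0 0.2 1" --pt "0.008 0.002 -0.002 -18 0 0.3 1" --pt "0.012 0.003 -0.003 -24 -0.1 0.5 1" --pt "0.0165 0.0037 -0.0042 -29.9 -0.14 0.62 1"

```text
time: 16.12
tool_pos: [0.6895, 0.0254, 0.2495]
tool_rot: [-2.098, 0.694, 3.089]
contact_force: [-0.7, 0.8, -2.5]
opening: 0.0155
```

Call:
apply_moves --pt "0 0 0 0 0 0 1" --pt "0 0 0 0 0 0 1" --pt "0 0 0 0 0 0 1" --pt "0 0 0 0 0 0 1" --pt "0 0 0 0 0 0 1"

```text
time: 16.75
tool_pos: [0.6906, 0.0255, 0.2505]
tool_rot: [-2.094, 0.696, 3.09]
contact_force: [0.6, -0.2, -0.8]
opening: 0.0157
```

```bash
cat > f.py <<'E'
from kin import *
s=robot.observe();T=pose(s);print(T[:3,3],s['qpos'],"to home",delta(T,roll(ins(0),-30)),"F tool",T[:3,:3].T@s['contact_force'],s['time'])
E
python3 f.py;python3 - <<'E'
from h import *
A=cams.read_camera("scene");B=cams.read_camera("side")
T=pose();g=T[:3,3]-.008*T[:3,1]
for n in("scene","side"):print(n,"tip",proj(n,g+.15*T[:3,0]),"stop",proj(n,g+.05*T[:3,0]),"mouth",proj(n,MOUTH))
c=np.zeros((600,800,3),np.uint8)
c[:,:400]=cv2.resize(A[190:250,262:302],(400,600),interpolation=2)   # x10
c[:,400:]=cv2.resize(B[160:220,240:280],(400,600),interpolation=2)  # x10
cv2.imwrite("pics/pre3.png",c)
E
```

```text
[0.6906 0.0255 0.2505] [-0.3738  0.4343  1.6513  1.0219  0.8658  0.4305] to home [ 0.1381  0.0001  0.0002  0.     -0.02    0.14  ] F tool [0.0523 0.8028 0.6689] 16.75
scene tip [275.2535 220.1207] stop [243.7166 218.9387] mouth [285.7778 220.6102]
side tip [259.2455 196.1386] stop [235.5208 168.056 ] mouth [268.1375 206.7825]
```

View pics/pre3.png

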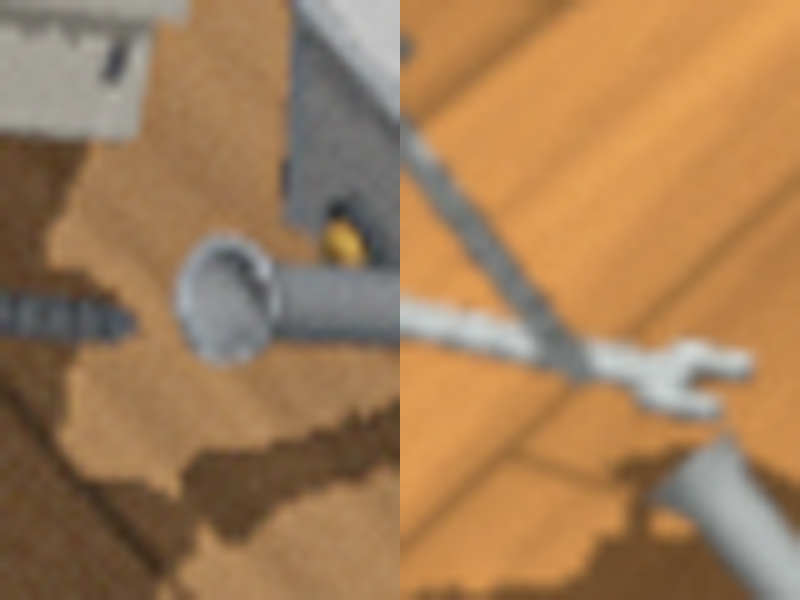

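In both halves the rod now sits about 5° off its modelled direction. Side: it runs (241,174)→(258,197.2) with the rim at (269.7,207). Scene: tip (275.3,222.3), rim (284.7,220). It swivelled in the pads when joint 5 hit its limit. I triangulate the tip and rim to correct for that.

Run:
```python
from kin import *
T=pose();g=T[:3,3]-.008*T[:3,1]
tip,e1=tri([ray("scene",(275.5,222.3)),ray("side",(258.3,197.6))])
m,e2=tri([ray("scene",(284.7,220.0)),ray("side",(269.7,207.0))])
print("tip",tip,e1,"pred",g+.15*T[:3,0],"len",np.linalg.norm(tip-g));print("mouth",m,e2)
# second point on rod: plane (scene line) & plane (side line) intersect -> direction
def n(cam,a,b):return np.cross(ray(cam,a)[1],ray(cam,b)[1])
d=np.cross(n("scene",(262,221.2),(275.3,222.3)),n("side",(241,174),(257,196.5)));d/=np.linalg.norm(d);d*=np.sign(d@T[:3,0])
t=np.cross(n("scene",(289.5,220.1),(302,220.65)),n("side",(269.7,207),(276.6,215.8)))
u=(tip-g)/np.linalg.norm(tip-g)
print("dir planes",d,"dir tip-g",u,"tool x",T[:3,0]);print("in tool",T[:3,:3].T@d,T[:3,:3].T@u,"tipoff tool",T[:3,:3].T@(tip-g))
print("mouth in tool rel g",T[:3,:3].T@(m-g))
```

```text
tip [0.5725 0.0303 0.1558] [0.0001, 0.0001] pred [0.571  0.0274 0.1595] len 0.15146498635126165
mouth [0.5408 0.0232 0.1308] [0.0005, 0.0005]
dir planes [-0.8308  0.348  -0.4344] dir tip-g [-0.7495  0.0581 -0.6594] tool x [-0.7666  0.0395 -0.6409]
in tool [ 0.9291 -0.0294 -0.3688] [ 0.9995  0.031  -0.0046] tipoff tool [ 0.1514  0.0047 -0.0007]
mouth in tool rel g [ 0.1914 -0.0004  0.0064]
```

Run:
```python
from kin import *
T=pose();g=T[:3,3]-.008*T[:3,1]
for a in(0,1,2,3,4,6):
  for b in(-2,0,2):
    u=T[:3,:3]@Ro.from_euler('zy',[a,b],degrees=True).apply([1,0,0]);o=[]
    for n in("scene","side"):
        A,B=proj(n,g+.1*u),proj(n,g+.15*u);o+=[*B,(B[1]-A[1])/(B[0]-A[0])]
    print(a,b,np.round(o,2))
c=cv2.imread("pics/pre3.png")
# measure rod centreline in side crop: dark/grey (low saturation) pixels, rows 150-350
h=cv2.cvtColor(c,cv2.COLOR_BGR2HSV)
pts=[]
for y in list(range(150,290,10)):
    x=np.where((h[y,400:640,1]<110)&(h[y,400:640,2]<170))[0]
    if len(x):pts.append((x.mean()/10+240,y/10+160,len(x)))
pts=np.array(pts);print(pts[::3]);print("side slope",1/np.polyfit(pts[:,1],pts[:,0],1)[0])
q=[]
for x in range(5,130,10):
    y=np.where(h[280:345,x,1]<95)[0]+280
    if len(y):q.append((x/10+262,y.mean()/10+190,len(y)))
q=np.array(q);print(q[::3],"scene slope",np.polyfit(q[:,0],q[:,1],1)[0])
```

```text
0 -2 [273.51 219.61   0.03 259.65 195.78   1.16]
0 0 [275.25 220.12   0.04 259.25 196.14   1.18]
0 2 [276.96 220.64   0.05 258.8  196.45   1.21]
1 -2 [273.29 220.74   0.05 258.95 196.36   1.2 ]
1 0 [275.03 221.26   0.06 258.54 196.72   1.22]
1 2 [276.74 221.78   0.07 258.09 197.04   1.25]
2 -2 [273.05 221.87   0.08 258.24 196.94   1.24]
2 0 [274.8  222.39   0.08 257.83 197.3    1.27]
2 2 [276.5  222.92   0.09 257.38 197.61   1.29]
3 -2 [272.81 223.     0.1  257.52 197.49   1.28]
3 0 [274.55 223.53   0.11 257.11 197.86   1.31]
3 2 [276.25 224.06   0.11 256.65 198.17   1.34]
4 -2 [272.55 224.13   0.12 256.79 198.03   1.33]
4 0 [274.29 224.66   0.13 256.38 198.4    1.36]
4 2 [275.99 225.19   0.14 255.92 198.72   1.39]
6 -2 [272.   226.38   0.17 255.3  199.08   1.42]
6 0 [273.73 226.92   0.18 254.89 199.45   1.45]
6 2 [275.42 227.46   0.18 254.42 199.77   1.49]
[[241.1  175.    23.  ]
 [243.2  178.    43.  ]
 [245.55 181.    46.  ]
 [247.9  184.    43.  ]
 [250.15 187.    42.  ]]
side slope 1.305595408895271
[[262.5  221.2   51.  ]
 [265.5  221.55  52.  ]
 [268.5  221.85  52.  ]
 [271.5  221.95  48.  ]
 [274.5  222.35  34.  ]] scene slope 0.09038461538460935
```

Both line slopes and both tip positions agree on a swivel of about 2.2° about tool z. I allow for that, refine the mouth to (0.541, 0.024, 0.133) and squeeze harder.

```bash
cat > f.py <<'E'
from kin import *
import sys
M=np.array([.541,.024,.133]);h.YAW=-3.3 if False else None
E
cat > f.py <<'E'
from kin import *
import h as H
H.YAW=-3.3; SW=2.2; M=np.array([.541,.024,.133])
def goal(gap):
    T=roll(H.ins(gap,M),-30);g=T[:3,3]-.008*T[:3,1];T[:3,:3]=T[:3,:3]@Ro.from_euler('z',-SW,degrees=True).as_matrix();T[:3,3]=g+.008*T[:3,1];return T
if __name__=="__main__":
    s=robot.observe();T=pose(s);D=goal(0);a=H.axis()
    u=T[:3,:3]@Ro.from_euler('z',SW,degrees=True).apply([1,0,0]);st=T[:3,3]-.008*T[:3,1]+.05*u
    print("gap",(st-M)@a,"to home",delta(T,D),"to same gap",delta(T,goal((st-M)@a)),"F tool",T[:3,:3].T@s['contact_force'],"q",s['qpos'],s['time'])
    print("axis in tool",T[:3,:3].T@-a)
E
python3 f.py; python3 -c "
from f import *
for g in(.14,0):print(ik(goal(g),[-.37,.43,1.65,1.02,.87,.43]))"
```

```text
gap 0.13987390656846255 to home [ 0.1401 -0.0016  0.0051  0.19    0.16   -1.94  ] to same gap [ 0.0003 -0.0022  0.0055  0.19    0.16   -1.94  ] F tool [ 0.88    0.3508 -0.0496] q [-0.3742  0.4346  1.6514  1.022   0.8659  0.4304] 16.85
axis in tool [ 1.      0.0045 -0.0028]
(array([-0.3777,  0.442 ,  1.6188,  0.9629,  0.8942,  0.4848]), np.float64(1.1102230246251565e-15))
(array([-0.4569,  0.4182,  1.9972,  1.2261,  0.7849,  0.0214]), np.float64(8.606422033342582e-14))
```

Call:
apply_moves --pt "0 -0.001 0.003 0.1 0.1 -1 1" --pt "0 -0.0022 0.0055 0.19 0.16 -1.94 1" --pt "0.01 -0.0022 0.0055 0.19 0.16 -1.94 1" --pt "0.02 -0.0021 0.0055 0.19 0.16 -1.94 1" --pt "0.03 -0.002 0.0054 0.19 0.16 -1.94 1" --squeeze 60

```text
time: 17.48
tool_pos: [0.667, 0.0207, 0.2294]
tool_rot: [-2.08, 0.664, 3.108]
contact_force: [-0.5, 0.3, -1.7]
opening: 0.0154
```

```bash
python3 f.py;python3 - <<'E'
from h import *
A=cams.read_camera("scene");B=cams.read_camera("side")
c=np.zeros((600,800,3),np.uint8)
c[:,:400]=cv2.resize(A[190:250,262:302],(400,600),interpolation=2)   # x10
c[:,400:]=cv2.resize(B[170:230,245:285],(400,600),interpolation=2)  # x10
cv2.imwrite("pics/pre4.png",c)
E
```

```text
gap 0.10882386350033417 to home [ 0.1087  0.0041 -0.0001  0.02   -0.05    0.03  ] to same gap [ 0.     -0.0002 -0.0001  0.02   -0.05    0.03  ] F tool [1.428  1.0479 0.2643] q [-0.393   0.4289  1.7071  1.0128  0.8642  0.395 ] 17.475
axis in tool [0.9992 0.039  0.0009]
```

View pics/pre4.png

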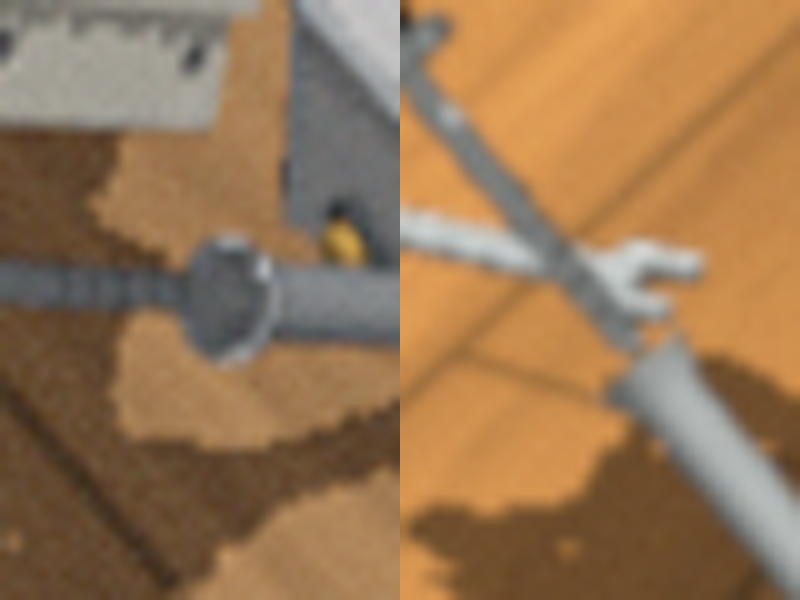

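Tip at the rim. Scene: the rod line reaches the mouth about 1 px high of the rim centre (228,300). Side: on centre, tip (632,342) and rim (650,366). Shift +1.2 mm in y and advance.

Call:
apply_moves --pt "0.004 0.0014 0 0 0 0 1" --pt "0.008 0.0015 0 0 0 0 1" --pt "0.013 0.0017 0 0 0 0 1" --pt "0.018 0.0019 0 0 0 0 1" --pt "0.024 0.0021 0 0 0 0 1"

```text
time: 18.2
tool_pos: [0.65, 0.0221, 0.2138]
tool_rot: [-2.079, 0.665, 3.108]
contact_force: [-0.9, -0.0, -1.0]
opening: 0.0158
```

```bash
python3 f.py
```

```text
gap 0.08570942842031641 to home [ 0.0857  0.0021 -0.0002 -0.     -0.01   -0.01  ] to same gap [ 0.     -0.0012 -0.0002 -0.     -0.01   -0.01  ] F tool [1.3288 0.1409 0.1365] q [-0.4036  0.4233  1.7713  1.0555  0.8413  0.321 ] 18.2
axis in tool [0.9993 0.0382 0.0002]
```

Call:
apply_moves --pt "0.004 0.0002 0 0 0 0 1" --pt "0.008 0.0003 0 0 0 0 1" --pt "0.012 0.0005 0 0 0 0 1" --pt "0.016 0.0006 0 0 0 0 1" --pt "0.02 0.0008 0 0 0 0 1"

```text
time: 18.82
tool_pos: [0.6348, 0.0231, 0.201]
tool_rot: [-2.079, 0.665, 3.108]
contact_force: [-0.3, 0.8, -0.1]
opening: 0.0157
```

```bash
python3 f.py
```

```text
gap 0.06578438288187047 to home [ 0.0658  0.0012 -0.0002  0.     -0.01   -0.01  ] to same gap [ 0.0001 -0.0013 -0.0002  0.     -0.01   -0.01  ] F tool [ 0.2572  0.2622 -0.7532] q [-0.4144  0.4193  1.8252  1.0925  0.8252  0.2563] 18.825
axis in tool [0.9993 0.0382 0.0002]
```

Call:
apply_moves --pt "0.005 0.0002 0 0 0 0 1" --pt "0.01 0.0004 0 0 0 0 1" --pt "0.015 0.0006 0 0 0 0 1" --pt "0.02 0.0008 0 0 0 0 1" --pt "0.025 0.001 0 0 0 0 1"

```text
time: 19.45
tool_pos: [0.6156, 0.0242, 0.1848]
tool_rot: [-2.079, 0.665, 3.108]
contact_force: [-0.7, 0.5, -2.0]
opening: 0.0157
```

```bash
python3 f.py
```

```text
gap 0.040685815558816306 to home [ 0.0407  0.0002 -0.0002 -0.     -0.01   -0.01  ] to same gap [ 0.0001 -0.0013 -0.0002 -0.     -0.01   -0.01  ] F tool [1.8602 1.2432 0.121 ] q [-0.4291  0.4171  1.8915  1.1418  0.8071  0.1704] 19.45
axis in tool [0.9993 0.0383 0.0002]
```

Sliding freely. Continue 30 mm, then feel for the stop.

Call:
apply_moves --pt "0.006 0.0002 0 0 0 0 1" --pt "0.012 0.0005 0 0 0 0 1" --pt "0.018 0.0007 0 0 0 0 1" --pt "0.024 0.0009 0 0 0 0 1" --pt "0.03 0.0011 0 0 0 0 1"

```text
time: 20.08
tool_pos: [0.5926, 0.0255, 0.1655]
tool_rot: [-2.079, 0.665, 3.108]
contact_force: [0.4, -0.4, -0.9]
opening: 0.0155
```

```bash
python3 f.py
```

```text
gap 0.01055188115312068 to home [ 0.0106 -0.0009 -0.0002  0.     -0.02   -0.    ] to same gap [ 0.0001 -0.0013 -0.0002  0.     -0.02   -0.    ] F tool [0.2226 0.7205 0.8006] q [-0.4485  0.4191  1.9691  1.2049  0.7891  0.0606] 20.075
axis in tool [0.9993 0.0383 0.0003]
```

Call:
apply_moves --pt "0.002 0.0001 0 0 0 0 1" --pt "0.004 0.0002 0 0 0 0 1" --pt "0.006 0.0002 0 0 0 0 1" --pt "0.007 0.0003 0 0 0 0 1" --pt "0.008 0.0003 0 0 0 0 1"

```text
time: 20.7
tool_pos: [0.5885, 0.0254, 0.1623]
tool_rot: [-2.08, 0.669, 3.106]
contact_force: [9.0, 3.3, 5.2]
opening: 0.0154
```

```bash
python3 f.py
```

```text
gap 0.005404435126414285 to home [ 0.0055 -0.0008 -0.0004 -0.03    0.03   -0.25  ] to same gap [ 0.0001 -0.001  -0.0004 -0.03    0.03   -0.25  ] F tool [-10.2186   3.0055  -2.5021] q [-0.4535  0.4196  1.9855  1.2243  0.7856  0.0314] 20.7
axis in tool [ 0.9994  0.034  -0.0005]
```

Call:
apply_moves --pt "0.001 0 0 0 0 0 1" --pt "0.0015 0 0 0 0 0 1" --pt "0.0015 0 0 0 0 0 1" --pt "0.0015 0 0 0 0 0 1" --pt "0.0015 0 0 0 0 0 1"

```text
time: 21.32
tool_pos: [0.5884, 0.0253, 0.1624]
tool_rot: [-2.08, 0.671, 3.105]
contact_force: [10.5, 2.5, 6.3]
opening: 0.0157
```

```bash
python3 f.py;python3 - <<'E'
from h import *
A=cams.read_camera("scene");B=cams.read_camera("side")
c=np.zeros((600,800,3),np.uint8)
c[:,:400]=cv2.resize(A[190:250,262:302],(400,600),interpolation=2)   # x10
c[:,400:]=cv2.resize(B[170:230,250:290],(400,600),interpolation=2)  # x10
cv2.imwrite("pics/home.png",c)
E
```

```text
gap 0.005374851099059661 to home [ 0.0054 -0.0006 -0.0004 -0.04    0.06   -0.38  ] to same gap [ 0.0001 -0.0008 -0.0004 -0.04    0.06   -0.38  ] F tool [-12.0391   2.7538  -1.7434] q [-0.4543  0.4193  1.9875  1.2288  0.7852  0.0259] 21.325
axis in tool [ 0.9995  0.0317 -0.0011]
```

View pics/home.png

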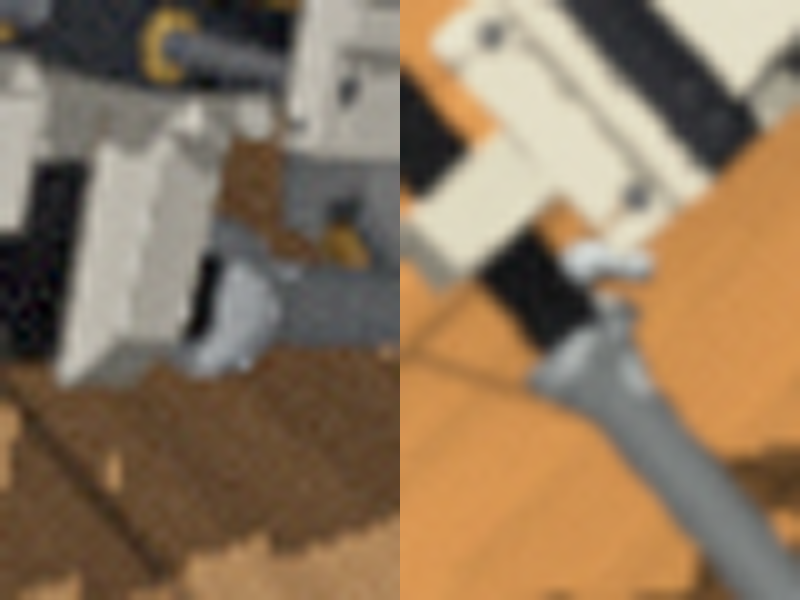

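The collar is seated against the tube's flare in both views (side crop, about (585,345)), and the extra push raised the force without any travel. One more nudge, then draw out.

Call:
apply_moves --pt "0.001 0 0 0 0 0 1" --pt "0.002 0 0 0 0 0 1" --pt "0.002 0 0 0 0 0 1" --pt "0.002 0 0 0 0 0 1" --pt "0.002 0 0 0 0 0 1"

```text
time: 22.05
tool_pos: [0.5883, 0.0251, 0.1626]
tool_rot: [-2.081, 0.674, 3.104]
contact_force: [16.4, 5.1, 8.6]
opening: 0.0156
```

```bash
python3 f.py
```

```text
gap 0.005365023556846631 to home [ 0.0055 -0.0003 -0.0005 -0.05    0.1    -0.58  ] to same gap [ 0.0001 -0.0005 -0.0005 -0.05    0.1    -0.58  ] F tool [-18.0007   5.7015  -3.3322] q [-0.4555  0.419   1.9903  1.2352  0.7849  0.0184] 22.05
axis in tool [ 0.9996  0.0283 -0.0017]
```

Call:
apply_moves --pt "-0.005 -0.0002 0 0 0 0 1" --pt "-0.015 -0.0006 0 0 0 0 1" --pt "-0.027 -0.001 0 0 0 0 1" --pt "-0.039 -0.0015 0 0 0 0 1" --pt "-0.052 -0.002 0 0 0 0 1"

```text
time: 22.68
tool_pos: [0.6235, 0.0237, 0.1914]
tool_rot: [-2.079, 0.663, 3.109]
contact_force: [-0.2, 0.2, -1.6]
opening: 0.0155
```

```bash
python3 f.py
```

```text
gap 0.050965039975650626 to home [ 0.051   0.0007 -0.0002  0.01   -0.03    0.09  ] to same gap [ 0.     -0.0013 -0.0002  0.01   -0.03    0.09  ] F tool [1.0971 1.0559 0.4045] q [-0.4227  0.4177  1.8631  1.118   0.8151  0.2097] 22.675
axis in tool [0.9992 0.04   0.0005]
```

Call:
apply_moves --pt "-0.014 -0.0005 0 0 0 0 1" --pt "-0.03 -0.0011 0 0 0 0 1" --pt "-0.05 -0.0019 0 0 0 0 1" --pt "-0.07 -0.0027 0 0 0 0 1" --pt "-0.1 -0.0038 0 0 0 0 1"

```text
time: 23.3
tool_pos: [0.6999, 0.0192, 0.2552]
tool_rot: [-2.079, 0.662, 3.108]
contact_force: [0.6, -0.7, -1.3]
opening: 0.0155
```

```bash
python3 f.py
python3 - <<'E'
from kin import *
s=robot.observe();T=pose(s);q=s['qpos']
# level hold: rod level; away from things; fixed swivel 2.2 deg; several candidates
for x,y,yaw in((.62,-.12,180),(.62,-.15,-170),(.6,-.2,-160)):
    W=tgt([x,y,.25],yaw,-2.2);M=ik(W,q);print(x,y,yaw,delta(T,W),M)
E
```

```text
gap 0.15059878288496945 to home [ 0.1505  0.0046 -0.0002  0.01   -0.09    0.16  ] to same gap [ 0.     -0.0016 -0.0005  0.01   -0.09    0.16  ] F tool [0.3693 0.8905 1.3019] q [-0.3717  0.4512  1.5839  0.9436  0.9062  0.5189] 23.3
axis in tool [0.9991 0.0412 0.0015]
0.62 -0.12 180 [  0.0626  -0.1058   0.1034  27.32     8.38   -39.67  ] (array([-0.3067,  0.5585,  1.1424, -0.0116,  1.4773,  1.2654]), np.float64(2.7755575615628914e-15))
0.62 -0.15 -170 [  0.0618  -0.1199   0.1299  24.11    -1.15   -41.9   ] (array([-0.3481,  0.57  ,  1.1226, -0.0192,  1.4823,  1.0502]), np.float64(2.2936547106056082e-09))
0.6 -0.2 -160 [  0.0762  -0.1544   0.1686  20.76   -10.69   -43.91  ] (array([-0.4296,  0.5558,  1.147 , -0.0271,  1.4661,  0.7953]), np.float64(7.771561172376096e-15))
```

Rod is out: the tip is about 50 mm beyond the mouth. Now level it away from everything.

Run:
```python
from kin import *
from scipy.spatial.transform import Slerp
s=robot.observe();T=pose(s);W=tgt([.65,-.15,.255],-170,-2.2);print(ik(W,s['qpos']))
S=Slerp([0,1],Ro.from_matrix([T[:3,:3],W[:3,:3]]));H=np.eye(4);H[:3,:3]=S(.5).as_matrix();H[:3,3]=[.68,-.05,.275]
for k in(0,.25,.5,.75,1):
    R=S(k).as_matrix();p=(T[:3,3]*(1-2*k)+H[:3,3]*2*k) if k<=.5 else H[:3,3]*(2-2*k)+W[:3,3]*(2*k-1);print("tip",p+R@[.15,-.004,0])
print(delta(T,H),delta(H,W))
```

```text
(array([-0.3329,  0.6291,  1.0048, -0.0187,  1.5412,  1.0642]), np.float64(1.5247637484389797e-14))
tip [0.5794 0.0213 0.1658]
tip [ 0.5567 -0.0252  0.1968]
tip [ 0.5377 -0.0686  0.231 ]
tip [ 0.5179 -0.1241  0.2474]
tip [ 0.5025 -0.176   0.2648]
[  0.0017  -0.0571   0.0482  12.05    -0.58   -20.95  ] [  0.0463  -0.0154   0.0944  12.05    -0.58   -20.95  ]
```

Call:
apply_moves --pt "-0.008 -0.005 0.002 0 0 0 1" --pt "-0.006 -0.018 0.013 3 -0.1 -5.2 1" --pt "-0.003 -0.031 0.025 6 -0.3 -10.5 1" --pt "0 -0.044 0.037 9 -0.4 -15.7 1" --pt "0.0017 -0.0571 0.0482 12 -0.6 -21 1"

```text
time: 23.92
tool_pos: [0.6789, -0.051, 0.2751]
tool_rot: [-1.789, 0.32, -3.016]
contact_force: [1.5, 0.4, -1.4]
opening: 0.0155
```

Call:
apply_moves --pt "0.009 -0.003 0.019 2.4 -0.1 -4.2 1" --pt "0.018 -0.006 0.038 4.8 -0.2 -8.4 1" --pt "0.028 -0.009 0.057 7.2 -0.35 -12.6 1" --pt "0.037 -0.012 0.075 9.6 -0.45 -16.8 1" --pt "0.0463 -0.0154 0.0944 12 -0.6 -21 1"

```text
time: 24.55
tool_pos: [0.6493, -0.1508, 0.2549]
tool_rot: [-1.572, -0.041, -2.965]
contact_force: [0.2, 0.3, -0.5]
opening: 0.0158
```

Call:
apply_moves --pt "0 0 0 0 0 0 1" --pt "0 0 0 0 0 0 1" --pt "0 0 0 0 0 0 1" --pt "0 0 0 0 0 0 1" --pt "0 0 0 0 0 0 1"

```text
time: 25.18
tool_pos: [0.6505, -0.1499, 0.2561]
tool_rot: [-1.572, -0.036, -2.966]
contact_force: [-0.4, -0.2, -1.4]
opening: 0.0154
```

Run:
```python
from h import *
s=robot.observe();T=pose(s);print(T,s['opening'],s['contact_force'],s['qvel'],s['time'])
A=cams.read_camera("scene");B=cams.read_camera("side");cv2.imwrite("pics/sceneF.png",A);cv2.imwrite("pics/sideF.png",B)
g=T[:3,3]-.008*T[:3,1]
for a in(0,2,4):
  u=T[:3,:3]@Ro.from_euler('z',a,degrees=True).apply([1,0,0])
  for n in("scene","side"):
    P,Q=proj(n,g+.06*u),proj(n,g+.15*u);print(a,"elev",np.degrees(np.arcsin(u[2])),n,P,Q,"slope",(Q-P)[1]/(Q-P)[0])
c=np.zeros((600,800,3),np.uint8)
p=proj("scene",g+.1*T[:3,0]).astype(int);q=proj("side",g+.1*T[:3,0]).astype(int);print("origins",p-[40,60],q-[40,60])
c[:,:400]=cv2.resize(A[p[1]-60:p[1]+60,p[0]-40:p[0]+40],(400,600),interpolation=2)
c[:,400:]=cv2.resize(B[q[1]-60:q[1]+60,q[0]-40:q[0]+40],(400,600),interpolation=2)
cv2.imwrite("pics/fin.png",c)
# bystanders unchanged? wrench, tin, offcut regions
for n,old,new,boxes in(("scene",cv2.imread("pics/scene0.png"),A,dict(wrench=(205,260,145,215),tin=(270,312,208,246),offcut=(335,405,270,312))),("side",cv2.imread("pics/side0.png"),B,dict(tin=(203,238,195,226),offcut=(258,290,142,195),cap=(230,262,212,240)))):
    for k,(a,b,c_,d) in boxes.items():print(n,k,np.abs(old[a:b,c_:d].astype(int)-new[a:b,c_:d]).mean().round(2))
```

```text
[[-0.9839 -0.0359  0.1751  0.6505]
 [-0.1751 -0.0055 -0.9845 -0.1499]
 [ 0.0363 -0.9993 -0.0008  0.2561]
 [ 0.      0.      0.      1.    ]] 0.015385777969946307 [-0.3613 -0.2081 -1.3662] [-0.002   0.0038 -0.0035  0.0009  0.003  -0.0009] 25.175
0 elev 2.0814239844922566 scene [218.0115 142.3555] [246.8503 122.0487] slope -0.7041471822990468
0 elev 2.0814239844922566 side [285.4982 133.5019] [315.2466 137.048 ] slope 0.11920441025636182
2 elev 0.08142470303619409 scene [218.1406 143.0344] [247.0259 123.7639] slope -0.6671418868561309
2 elev 0.08142470303619409 side [285.4923 134.1654] [315.151  138.7301] slope 0.15390589495273396
4 elev -1.9185745784911836 scene [218.2448 143.7272] [247.1441 125.5007] slope -0.6306889356153976
4 elev -1.9185745784911836 side [285.4627 134.8239] [314.9947 140.3936] slope 0.18859775154369895
origins [191  73] [258  75]
scene wrench 6.61
scene tin 5.51
scene offcut 5.01
side tin 6.77
side offcut 5.86
side cap 7.31
```

View pics/fin.png

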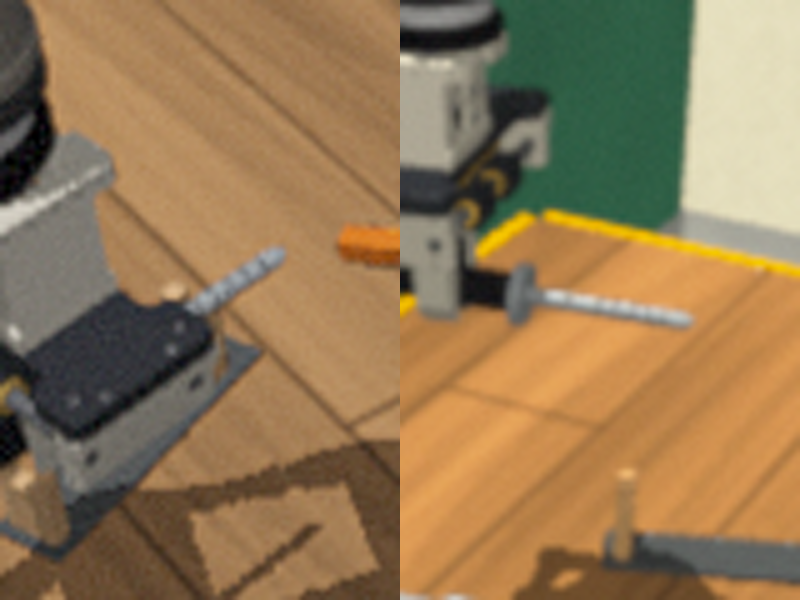

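```bash
python3 -c "
from cell import robot
s=robot.observe();print(s['opening'],s['time'],abs(s['qvel']).max());print(robot.hand_in())"
```

```text
0.01558159938021113 25.275 0.0021230558022796156
the job is handed in; nothing more can be done
None
```

The job was done in the order asked and handed in at 25.3 s of the 64 s allowed. Nothing was reported back on the outcome.

**Duster cap:** I pressed it until it stopped against the hard stop, reading 13 N with one further 1 mm nudge. That is past the 6 N that holds it fully down. Then I let it go. I did not view a picture of the cap after release.

**Gauge rod:** The first insertion stopped about 26 mm in because joint 5 reached its range limit, and the rod swivelled about 2° in the pads. I backed out, rolled the gripper 30° about the rod axis, corrected for the swivel and inserted again. The rod slid in freely. The collar then met the mouth, where extra push raised the force to 18 N with no further travel, and the pictures showed it seated. That contact came 5 mm short of my estimated mouth position, which I put down to error in that estimate. I then drew the rod right out.

**Last checks:**

| Check | Result |
|---|---|
| Grip on handle | opening 15.6 mm on the 16 mm handle |
| Rod level | tip positions put it within about 1°; the slope of the rod in one of the two views suggested up to 2–3° |
| Rod height | about 26 cm above the bench, clear of everything |
| Arm | still |
| Wrench, tin, steel offcut | picture differences at about noise level, so no sign they moved |

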